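# Set the incubation timer's dial and start it

### The job

Put a fingertip in the blue finger well of the incubation timer's dial and push the dial round until its white index mark lines up with the green line on the scale (not the orange one), and leave it there. Only when it is set, press the green start button right down and let it come up again. Pick nothing up, and leave the loose things around the timer where they stand.

Things in the scene. Friction and masses are not known exactly. Their poses are not given: they have to be found in the camera images.
- timer: The incubation timer, fixed to the worktop: a white housing 215 (x) x 205 (y) x 55 mm high, turned by up to 0.22 rad; origin at the centre of its underside, z up. On its top are a round white scale disc (196 mm across, its face 60 mm above the worktop) with thin black lines every 15 degrees, one wide green and one wide orange line; the black dial in the middle of that disc; and the green start button near the front right corner.
- dial (a joint): Angle of the dial in rad, about its upright axis; grows anticlockwise seen from above, 0 when the index mark points along the housing's +x (away from the robot). It turns freely both ways between stops at -3.5 and 3.5 and starts between -0.4 and 0.4; dry friction (about 0.08 N m, that is 2 N at the finger well) holds it wherever it is left.
- dial_axis (a point): Point on the dial's turning axis, on the top face of its disc (152 mm across, 8 mm thick, top 68.5 mm above the worktop).
- index_mark (a point): Outer tip of the white index line on the dial, 79 mm from the axis; it turns with the dial. The line is 6 mm wide and points exactly away from the finger well.
- green_line (a point): Inner end of the green line (8 mm wide, 18 mm long) on the fixed scale, 79 mm from the dial's axis and at the same height as index_mark, so the two points coincide when the dial is set. It lies anywhere round the scale, from 0.7 to 5.58 rad anticlockwise from the housing's +x.
- finger_well (a point): Centre of the floor of the finger well: a round blue cup standing up on the dial, its centre 41 mm from the axis on the side opposite the index mark; inside 52 mm across and 15 mm deep, outside 66 mm, rim 84.5 mm above the worktop, floor 69.5 mm. It turns with the dial; closed fingertips fit in loosely and push its wall along a circle round the axis.
- start (a joint): Travel of the start button in m: 0 up, 0.006 fully down; a spring returns it. About 1.5 N to start moving, 5 N to hold fully down.
- start_top (a point): Centre of the top of the green start button (26 mm across, 77 mm above the worktop when up), which goes straight down; it moves with the button. It sits in a grey collar 42 mm across whose top is 10 mm below the button's.
- vial: Bystander: loose small white screw-cap vial, 26 mm across, 50 mm high, standing just behind the timer; origin at the centre of its underside.
- can: Bystander: loose small black screw-cap can, 26 mm across, 42 mm high, standing just behind the timer; origin at the centre of its underside.
- roll: Bystander: loose white roll of labels, 52 mm across, 31 mm high, right of the timer; origin at the centre of its underside.
- tub: Bystander: loose white screw-cap tub, 42 mm across, 125 mm high, on the right; origin at the centre of its underside.
- pen: Bystander: loose marker pen, 132 mm long, lying on the worktop at the left; origin under its centre.
- slides: Bystander: blue slide box with a clear lid and grey dividers, 111 x 154 x 53 mm, fixed, beside the timer on the left or the right; origin at the centre of its underside.

How it is judged (in metres and radians):
On the way, in this order (a step that is already met when the one before it is completed fails the run):
1. the dial's index mark stands at the green line (distance between index_mark and green_line below 0.006 m and velocity of joint dial between -0.05 and 0.05 rad/s), for 0.3 s.
2. the start button is pressed down (distance between index_mark and green_line below 0.006 m and value of joint start above 0.0045 m), for 0.1 s.
At the end, for the whole second after the job is handed in: The index mark is within 6 mm of the inner end of the green line, the dial is at rest, the start button has been pressed (more than 4.5 mm) after the dial was set and is up again (less than 1.5 mm) (all of step 1 and value of joint start below 0.0015 m); the robot touches nothing.
It fails at once if the start button is pressed (more than 3 mm) while the index mark is more than 9 mm off the green line (value of joint start above 0.003 m and distance between index_mark and green_line above 0.009 m).
It fails at once if a loose bystander is moved or lifted by more than 20 mm (distance of any of vial, can, roll, tub, pen from where it was at the start of the episode above 0.02 m).
It also fails if it takes over 58 s, if anything falls off the work surface, if the arm or the gripper's body presses on something with over 40 N, if the wrist force passes 120 N, or if a joint passes its speed limit or range.

### The arm

A 6-joint arm with a two-finger parallel gripper is mounted at the origin on a cart in front of the work surface, level with it; the furniture and walls round the work are solid. World frame = base frame: x ahead of the robot, y to its left, z up, the work surface at z = 0. Lengths are in mm, angles in rad, forces in N, time in s.
With the tool pointing down it reaches from about 275 to 750 mm from the base axis. Payload 10.2 kg.
Tool frame: the origin (TCP) lies between the finger pads; the fingertips stand 11 mm ahead of it and the grasp point (between the pads) lies 8 mm behind it; z points along the fingers, y is the line along which they close (so a half turn about z gives the same grasp; the last joint's range is limited). The gripper opens to 85 mm and grips with 20 to 120 N. Pads are 22 mm wide; open, the fingers measure 114 mm over their backs; the gripper's body (76 mm by 85 mm) begins 54 mm behind the grasp point. The pads swing forward as they close: fully open they stand 13 mm farther back than shut.
Start: joints at [1.122, 0.313, 1.498, -0, 1.331, -0.223], TCP at [117.553, 511.676, 242.294] pointing down, gripper open.
Joint ranges: [-2.94, 2.94], [-0.97, 2.17], [0.19, 2.56], [-1.23, 4.37], [0.02, 3.11], [-2.88, 2.88]. Speed limits (rad/s): [2.39, 2.39, 3.01, 3.14, 3.14, 3.14].

### API

Orientations are given as a unit quaternion [w, x, y, z].
In Python, from rig import sense, eyes, finish_job gives the robot as it stands.
- The arm moves only by the shell command python3 -m jog 'ROWS' [FORCE]. ROWS is JSON, a list of rows, each a list of 7 numbers: the shift along the tool's x, y, z in m, then the turn, a rotation vector about the tool's x, y, z in rad, then the finger opening in m, from 0 to 0.0854. In form: [[dx, dy, dz, rx, ry, rz, gripper], ...]. A call has 1 to 5 rows; each row shifts and turns the commanded pose from where the row before left it, along the tool's axes as they then stand; what a row does not reach is not made up. A row lasts 1/10 s, in which the tool goes at most 50 mm and 8.59 degrees, less where a joint would pass 70% of its speed; a pose out of reach is approached as far as the arm can. A call is refused whole if a number of a shift passes 0.05 or a number of a turn 0.15, either way. A call with a gripper value outside its range is refused whole. The fingers move at their own pace and stop on an object; FORCE is the grip in N (left out, the last holds). Time passes only in rows, so rows that do not move let the fingers close. It gives the time, the measured TCP pose, the force, the opening and the grip force at its end, in the units of the state.
- sense(): the state, without advancing time (a new reading comes with each control period).
- eyes.capture(name): name is "scene" or "top" or "wrist"; returns the picture (384x512x3 uint8, red, green, blue); there is no depth.
- eyes.calibration(name): a dict with "fx", "fy", "cx", "cy" (pixels), "cam_to_world" (4x4, takes a point from camera to world coordinates); the wrist camera has in their place "mount" (4x4, takes a point from camera to tool coordinates, whose origin is the TCP and whose axes are the flange's). Camera axes: x right, y down, z forward; pixel columns grow to the right and rows downward; lengths in mm; the calibration is good to about 2 mm. A picture is of the moment at which its call begins: read the wrist's pose just before it. calibration takes no time and is no camera call.
- finish_job(): hands the job in; it is judged then, once.
The state is a dict: "time_s": time; "joints": joint angles; "dq": joint speeds; "tau": joint torques, N m; "eef_pos": TCP position; "ee_rot": TCP orientation; "force": force on the tool from outside, world axes, zero at the start; "wrist_torque": the same for the moment, N m; "grip_width": opening from 0.0 (shut) to 1.0 (fully open); "grip_force": force on a finger pad.
Only numpy, scipy, OpenCV 4.12 (cv2) and the standard library are available. Lean on these libraries where they do the work, as an engineer would, in place of code of your own. Each camera call takes 0.05 s, during which the arm holds its last target. There are 200 camera calls.

## Working session

There is one attempt and no reset: what is moved stays moved. The work goes in short steps, Python scripts to look and compute and a shell command to move; the robot and the scene stay as the last step left them, time stands still between calls to the robot, and variables do not carry over. Pictures are saved under pics/ and viewed, at most 10 in all, crops included, and the job is handed in when it is done.

```bash
mkdir -p pics; cat > h.py <<'E'
import numpy as np, cv2
from rig import sense, eyes
def snap(name,fn):
    s=sense(); im=eyes.capture(name); cv2.imwrite('pics/'+fn,cv2.cvtColor(im,cv2.COLOR_RGB2BGR)); return s,im
def R(q):
    from scipy.spatial.transform import Rotation as Ro
    return Ro.from_quat([q[1],q[2],q[3],q[0]]).as_matrix()
def c2w(name,s):
    c=eyes.calibration(name)
    if name!='wrist': return c,np.array(c['cam_to_world'])
    T=np.eye(4);T[:3,:3]=R(s['ee_rot']);T[:3,3]=s['eef_pos']
    return c,T@np.array(c['mount'])
def ray(name,s,uv,z):
    c,T=c2w(name,s); uv=np.atleast_2d(uv)
    d=np.c_[(uv[:,0]-c['cx'])/c['fx'],(uv[:,1]-c['cy'])/c['fy'],np.ones(len(uv))]@T[:3,:3].T
    o=T[:3,3]; return o+d*((z-o[2])/d[:,2])[:,None]
E
python3 - <<'E'
from h import *
s,im=snap('top','top1.png'); print(s)
s,im=snap('scene','scene1.png')
for n in('top','scene','wrist'): print(eyes.calibration(n))
E
```

```text
{'time_s': 0.0, 'joints': array([ 1.12162508e+00,  3.13480767e-01,  1.49845126e+00, -4.01439022e-05,
        1.33099941e+00, -2.23393958e-01]), 'dq': array([-0.00015529, -0.00181158, -0.00048882, -0.00095715, -0.00045726,
       -0.00123889]), 'tau': array([-8.20798032e-04, -4.12276196e+01, -2.59739131e+01, -1.48974304e-04,
        4.32958695e-03,  4.04844670e-06]), 'eef_pos': array([117.43597728, 511.44143404, 241.71398655]), 'ee_rot': array([-2.02483713e-04,  1.12644248e-01,  9.93635157e-01, -6.38330987e-04]), 'force': array([ 0.10352198, -0.13061641,  0.51181265]), 'wrist_torque': array([ 0.03100401, -0.00479168,  0.023531  ]), 'grip_force': 0.0, 'grip_width': 0.9993201369131991}
{'fx': 419.02801978003987, 'fy': 419.02801978003987, 'cx': 259.6970159969857, 'cy': 191.1104743810983, 'cam_to_world': array([[ 2.22180789e-02, -9.93681275e-01,  1.10017636e-01,
         3.82559074e+02],
       [-9.99742180e-01, -2.15674284e-02,  7.10068828e-03,
         1.40362305e+02],
       [-4.68302350e-03, -1.10147035e-01, -9.93904271e-01,
         1.40575129e+03],
       [ 0.00000000e+00,  0.000000
[... 264 characters left out ...]
-4.51074562e-01,  6.84964141e-01, -5.72150212e-01,
         1.02577014e+03],
       [ 1.82877479e-02, -6.33846219e-01, -7.73242865e-01,
         1.28930691e+03],
       [ 0.00000000e+00,  0.00000000e+00,  0.00000000e+00,
         1.00000000e+00]])}
{'fx': 301.1222151485905, 'fy': 301.1222151485905, 'cx': 249.3444065302375, 'cy': 189.4351802465018, 'mount': array([[ 1.51759021e-04, -9.59615309e-01, -2.81315543e-01,
         7.09723360e+01],
       [ 9.99999962e-01,  2.10156386e-04, -1.77417395e-04,
         2.22094712e-01],
       [ 2.29372706e-04, -2.81315505e-01,  9.59615305e-01,
        -1.32438763e+02],
       [ 0.00000000e+00,  0.00000000e+00,  0.00000000e+00,
         1.00000000e+00]])}
```

View pics/top1.png

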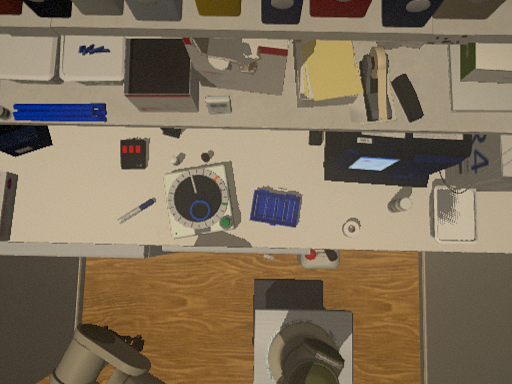

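View pics/scene1.png

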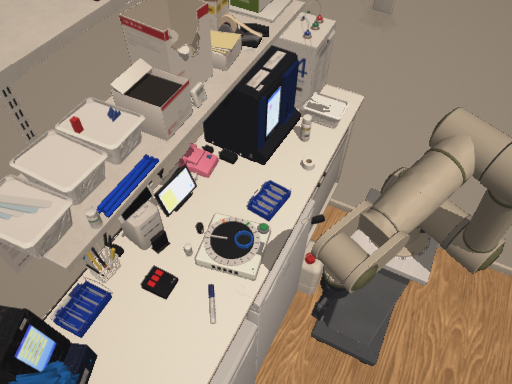

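The top view shows the timer at about px (198,200), the well at (200,210), the button at (226,223), the slide box to its right, the pen to its left, and the vial and can behind it. I'll zoom in and measure.

```bash
python3 - <<'E'
from h import *
im=cv2.imread('pics/top1.png'); c=im[145:250,140:260]; cv2.imwrite('pics/c1.png',cv2.resize(c,None,fx=5,fy=5,interpolation=cv2.INTER_CUBIC))
hsv=cv2.cvtColor(im,cv2.COLOR_BGR2HSV)
def comps(lo,hi,z,tag):
    m=cv2.inRange(hsv,lo,hi); m[:,:140]=0;m[:,260:]=0;m[:145]=0;m[250:]=0
    n,l,st,ce=cv2.connectedComponentsWithStats(m)
    for i in range(1,n):
        if st[i,4]>=3: print(tag,ce[i].round(1),st[i],ray('top',None,ce[i],z)[0].round(1))
comps((40,90,40),(90,255,255),62,'green')
comps((5,130,100),(22,255,255),62,'orange')
comps((100,150,50),(130,255,255),84,'blue')
comps((0,0,0),(180,120,60),68,'dark')
E
```

```text
green [224.  203.3] [221 203   6   2   9] [489.3 263.9  62. ]
green [225.1 222. ] [222 218   8   8  46] [429.5 258.4  62. ]
orange [215.2 178.1] [213 176   5   5  14] [570.7 295.   62. ]
blue [201. 201.] [200 201   3   1   3] [493.3 335.   84. ]
blue [206.1 203.9] [204 202   5   5   7] [484.6 318.4  84. ]
blue [208.4 212. ] [207 209   3   7   7] [459.  310.2  84. ]
blue [191.8 215. ] [191 213   3   5   5] [448.4 362.4  84. ]
blue [204.  217.7] [203 217   3   2   3] [440.8 323.5  84. ]
blue [200.7 219.3] [200 219   2   2   3] [435.3 333.9  84. ]
dark [142.5 155.4] [140 145   6  23 108] [639. 533.  68.]
dark [205.  157.3] [202 154   7   7  23] [637.1 329.7  68. ]
dark [197.9 195.6] [175 176  46  45 986] [511.8 348.   68. ]
dark [199.8 210.1] [193 203  15  15 165] [465.3 340.2  68. ]
```

View pics/c1.png

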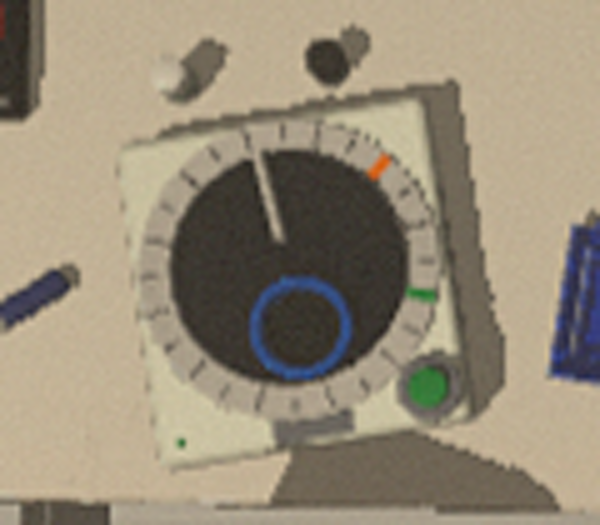

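Clockwise is the way: index at about +0.26 rad, green at about -1.79 rad in world, so the well swings round the left side. I'm moving above the well at about (463,336).

```bash
python3 -m jog '[[-0.038,-0.009,0,0,0,0,0],[-0.038,-0.009,0,0,0,0,0],[-0.038,-0.009,0,0,0,0,0],[-0.038,-0.009,0,0,0,0,0],[-0.038,-0.009,0,0,0,0,0]]' 20; python3 -m jog '[[-0.038,-0.010,0,0,0,0,0],[-0.038,-0.01,0,0,0,0,0],[-0.038,-0.01,0,0,0,0,0],[-0.038,-0.01,0,0,0,0,0],[-0.035,-0.008,0,0,0,0,0]]'; python3 -m jog '[[0,0,0.02,0,0,0,0],[0,0,0.02,0,0,0,0],[0,0,0,0,0,0,0],[0,0,0,0,0,0,0]]'
python3 - <<'E'
from h import *
s,im=snap('wrist','w1.png'); print(s['time_s'],s['eef_pos'],s['ee_rot'],s['grip_width'],s['force'])
E
```

```text
time_s: 0.6
eef_pos: [293.8, 424.3, 242.1]
ee_rot: [-0.0, 0.113, 0.994, -0.0]
force: [0.6, 1.1, -0.5]
grip_width: 0.148
grip_force: 0.0
time_s: 1.1
eef_pos: [465.5, 335.4, 241.9]
ee_rot: [-0.0, 0.113, 0.994, -0.0]
force: [-0.5, -0.1, -0.4]
grip_width: 0.002
grip_force: 0.0
time_s: 1.5
eef_pos: [464.1, 336.7, 202.7]
ee_rot: [-0.0, 0.113, 0.994, -0.0]
force: [-0.0, 0.8, 1.5]
grip_width: -0.0
grip_force: 0.0
1.5 [464.11511215 336.73533654 202.65118857] [-1.12878527e-04  1.12565566e-01  9.93644290e-01 -6.84289839e-05] -0.0004796648214476468 [-0.04630359  0.76226474  1.51958775]
```

View pics/w1.png

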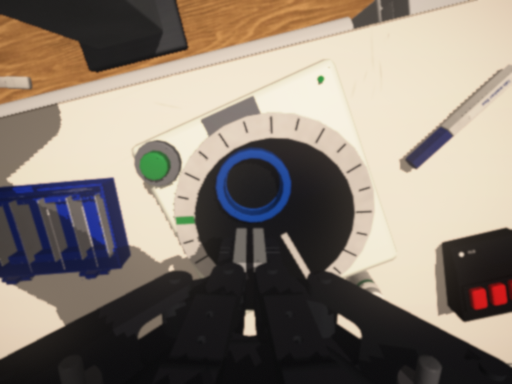

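The wrist view shows the well ring at about px (254,186), the green line at (186,220), the button at (154,165), and the index line from (285,236) to (308,273).

```bash
cat > m.py <<'E'
from h import *
def measure(im,s,verbose=True):
    hsv=cv2.cvtColor(im,cv2.COLOR_RGB2HSV)
    def big(m,n=1):
        cs,_=cv2.findContours(m,cv2.RETR_EXTERNAL,cv2.CHAIN_APPROX_NONE); return sorted(cs,key=cv2.contourArea)[::-1][:n]
    def circ(p): # algebraic circle fit
        A=np.c_[2*p,np.ones(len(p))]; x=np.linalg.lstsq(A,(p**2).sum(1),rcond=None)[0]; return x[:2],np.sqrt(x[2]+x[0]**2+x[1]**2)
    out={}
    gs=big(cv2.inRange(hsv,(50,120,50),(85,255,255)),3)
    for c in gs:
        for z,t in((77,'btn'),(60,'line')):
            p=ray('wrist',s,c[:,0].astype(float),z)[:,:2]; mn=p.mean(0); ext=np.ptp(p,axis=0)
            print(t,z,cv2.contourArea(c),mn.round(1),ext.round(1))
    bl=cv2.inRange(hsv,(100,130,60),(130,255,255))
    # blue ring: outer contour that's closest to 66 mm circle
    for c in big(bl,4):
        if cv2.contourArea(c)<1500: continue
        p=ray('wrist',s,cv2.convexHull(c)[:,0].astype(float),84.5)[:,:2]; ce,r=circ(p); print('ring?',ce.round(1),r.round(1))
    return out
E
python3 - <<'E'
from m import *
im=cv2.cvtColor(cv2.imread('pics/w1.png'),cv2.COLOR_BGR2RGB); s=sense(); measure(im,s)
# disc edge points picked on the black/scale border, top half, by radial scan from approx centre
c0=np.array([270.,215.]); g=cv2.cvtColor(im,cv2.COLOR_RGB2GRAY).astype(float); P=[]
for a in np.radians(np.r_[-175:-60:4,-60:30:4]):
    d=np.array([np.cos(a),np.sin(a)]); r=np.arange(50,110,.5); q=c0+r[:,None]*d
    v=cv2.remap(g.astype(np.float32),q[:,:1].astype(np.float32),q[:,1:].astype(np.float32),1)[:,0]
    hit=np.where((v[4:]>120)&(v[:-4]<90))[0]
    if len(hit): P.append(q[hit[0]+2])
p=ray('wrist',s,np.array(P),68.5)[:,:2]
for _ in range(3):
    A=np.c_[2*p,np.ones(len(p))]; x=np.linalg.lstsq(A,(p**2).sum(1),rcond=None)[0]; r=np.sqrt(x[2]+x[0]**2+x[1]**2)
    res=abs(np.hypot(*(p-x[:2]).T)-r); print('axis',x[:2].round(1),r.round(1),len(p),res.max().round(1)); p=p[res<2]
print('index pts',ray('wrist',s,[[285,236],[306,270]],68.5).round(1), 'green',ray('wrist',s,[[186,220]],60).round(1))
E
```

```text
btn 77 556.0 [429.  259.7] [23.7 24.1]
line 60 556.0 [431.3 253.6] [25.2 25.7]
btn 77 60.0 [484.6 271.6] [ 6.5 14.7]
line 60 60.0 [490.5 266.2] [ 6.9 15.6]
btn 77 8.5 [391.2 412.8] [3.  2.6]
line 60 8.5 [391.  416.7] [3.2 2.8]
ring? [465.3 340.3] 33.2
ring? [461.7 168.1] 56.1
axis [504.5 352.1] 74.8 52 0.8
axis [504.5 352.1] 74.8 52 0.8
axis [504.5 352.1] 74.8 52 0.8
index pts [[525.3 358.7  68.5]
 [566.6 372.1  68.5]] green [[490.8 267.2  60. ]]
```

Axis (504.5,352.1), well (465.3,340.3), green direction -1.73 rad, so the turn is about -2.03 rad. Descending into the well and working out the arc rows.

```bash
python3 -m jog '[[0,0.004,0.03,0,0,0,0],[0,0,0.03,0,0,0,0],[0,0,0.03,0,0,0,0],[0,0,0.015,0,0,0,0],[0,0,0.012,0,0,0,0]]'; python3 -m jog '[[0,0,0,0,0,0,0],[0,0,0,0,0,0,0]]'
python3 - <<'E'
from h import *
a=np.linspace(3.434,1.5,16); p=41*np.c_[np.cos(a),np.sin(a)]; d=np.diff(p,axis=0)
Rm=R([0,.1126,.9936,0])[:2,:2]; print((d@Rm).round(1).tolist())
E
```

```text
time_s: 2.05
eef_pos: [465.2, 340.8, 85.3]
ee_rot: [0.0, 0.112, 0.994, 0.0]
force: [0.0, -0.9, 0.2]
grip_width: 0.001
grip_force: 0.0
time_s: 2.25
eef_pos: [465.6, 340.9, 86.5]
ee_rot: [0.001, 0.113, 0.994, 0.0]
force: [0.5, -0.2, -0.4]
grip_width: -0.002
grip_force: 0.0
[[2.3, 4.7], [1.7, 5.0], [1.0, 5.2], [0.4, 5.3], [-0.3, 5.3], [-1.0, 5.2], [-1.7, 5.0], [-2.3, 4.8], [-2.9, 4.4], [-3.4, 4.0], [-3.9, 3.5], [-4.3, 3.0], [-4.7, 2.4], [-5.0, 1.8], [-5.2, 1.1]]
```

```bash
python3 -m jog '[[0.0023,0.0047,0.001,0,0,0,0],[0.0017,0.005,0,0,0,0,0],[0.001,0.0052,0,0,0,0,0],[0.0004,0.0053,0,0,0,0,0],[-0.0003,0.0053,0,0,0,0,0]]'; python3 -m jog '[[-0.001,0.0052,0,0,0,0,0],[-0.0017,0.005,0,0,0,0,0],[-0.0023,0.0048,0,0,0,0,0],[-0.0029,0.0044,0,0,0,0,0],[-0.0034,0.004,0,0,0,0,0]]'; python3 -m jog '[[-0.0039,0.0035,0,0,0,0,0],[-0.0043,0.003,0,0,0,0,0],[-0.0047,0.0024,0,0,0,0,0],[0,0,0,0,0,0,0],[0,0,0,0,0,0,0]]'
python3 - <<'E'
from h import *
s,im=snap('wrist','w2.png'); print(s['eef_pos'],s['force'])
E
```

```text
time_s: 2.75
eef_pos: [466.3, 366.6, 84.6]
ee_rot: [0.0, 0.113, 0.994, -0.0]
force: [0.9, -6.4, 2.5]
grip_width: -0.004
grip_force: 2.6
time_s: 3.25
eef_pos: [481.9, 387.0, 84.1]
ee_rot: [-0.001, 0.113, 0.994, -0.0]
force: [-1.1, -3.3, -0.0]
grip_width: 0.002
grip_force: 1.7
time_s: 3.75
eef_pos: [496.7, 392.8, 84.2]
ee_rot: [0.0, 0.113, 0.994, 0.0]
force: [-0.9, -1.6, -0.4]
grip_width: -0.005
grip_force: 0.8
[496.73980786 392.835236    84.17669033] [-0.94517065 -1.64563803 -0.42215606]
```

View pics/w2.png

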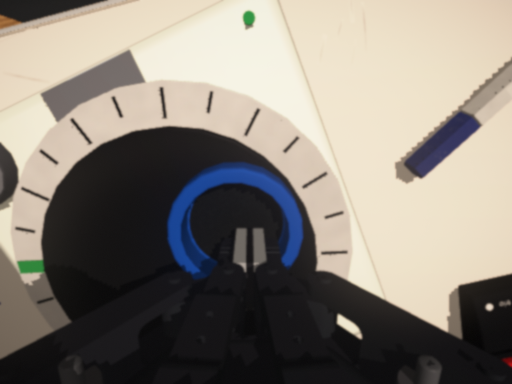

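The ring is now at about px (235,230) with the fingertip inside it; the green line is at (32,266) and the index is hidden behind the gripper. I'll fit the ring to get the dial angle.

```bash
cat > ring.py <<'E'
from h import *
from scipy.optimize import least_squares
AX=np.array([504.5,352.1])
def dial(im,s):
    hsv=cv2.cvtColor(im,cv2.COLOR_RGB2HSV); m=cv2.inRange(hsv,(100,130,60),(130,255,255))
    n,l,st,ce=cv2.connectedComponentsWithStats(m)
    yy,xx=np.nonzero(m); p=ray('wrist',s,np.c_[xx,yy].astype(float),84.5)[:,:2]
    k=np.hypot(*(p-AX).T)<82; p=p[k]
    # outer edge: farthest pixel per direction from rough centre
    c=AX+41*np.array([np.cos(np.arctan2(*(p.mean(0)-AX)[::-1])),np.sin(np.arctan2(*(p.mean(0)-AX)[::-1]))])
    for _ in range(4):
        d=p-c; b=np.round(np.arctan2(d[:,1],d[:,0])/.07); r=np.hypot(*d.T)
        e=np.array([p[b==i][r[b==i].argmax()] for i in np.unique(b) if r[b==i].max()>28])
        c=least_squares(lambda c:np.hypot(*(e-c).T)-33,c,loss='soft_l1').x
    v=c-AX; a=np.arctan2(v[1],v[0]); print('well',c.round(1),'r',np.hypot(*v).round(1),'ang',a.round(3),'n',len(e),'left',round(a-1.41,3)); return c
if __name__=='__main__':
    from h import *
    s=sense()
    for f in ('w2.png',): dial(cv2.cvtColor(cv2.imread('pics/'+f),cv2.COLOR_BGR2RGB),s)
    print('green',ray('wrist',s,[[32,266]],60))
    r=s['eef_pos'][:2]-AX; print('tool ang',np.arctan2(r[1],r[0]),np.hypot(*r))
E
python3 ring.py
```

```text
well [483.9 388.9] r 42.2 ang 2.08 n 71 left 0.67
green [[489.33291325 264.16354071  60.        ]]
tool ang 1.7615225198097006 41.53978401384726
```

```bash
python3 -m jog '[[-0.0049,0.0018,0,0,0,0,0],[-0.0051,0.0012,0,0,0,0,0],[-0.0052,0.0005,0,0,0,0,0],[-0.0052,-0.0001,0,0,0,0,0],[-0.0045,-0.0007,0,0,0,0,0]]'; python3 -m jog '[[0,0,0,0,0,0,0],[0,0,0,0,0,0,0]]'
python3 - <<'E'
from ring import *
s,im=snap('wrist','w3.png'); dial(im,s); r=s['eef_pos'][:2]-AX; print(s['eef_pos'],np.arctan2(r[1],r[0]),np.hypot(*r))
E
```

```text
time_s: 4.3
eef_pos: [520.8, 389.7, 83.9]
ee_rot: [-0.001, 0.113, 0.994, -0.0]
force: [-4.9, -1.4, 1.1]
grip_width: 0.004
grip_force: 2.1
time_s: 4.5
eef_pos: [521.6, 390.1, 84.4]
ee_rot: [0.0, 0.113, 0.994, 0.0]
force: [-0.7, -1.5, -0.8]
grip_width: -0.002
grip_force: 0.4
well [507.4 392.7] r 40.7 ang 1.499 n 73 left 0.089
[521.58636423 390.05174366  84.38136605] 1.147765374472287 41.62065220066433
```

```bash
python3 -m jog '[[-0.0017,-0.0004,0,0,0,0,0],[-0.0017,-0.0004,0,0,0,0,0],[0,0,0,0,0,0,0],[0,0,0,0,0,0,0]]'; python3 -m jog '[[0.004,0.001,0,0,0,0,0],[0,0,-0.02,0,0,0,0],[0.02,0,-0.03,0,0,0,0],[0.03,-0.03,-0.03,0,0,0,0],[0.03,-0.03,-0.03,0,0,0,0]]';python3 -m jog '[[0.04,-0.03,-0.01,0,0,0,0],[0.04,-0.03,0,0,0,0,0],[0,0,0,0,0,0,0],[0,0,0,0,0,0,0]]'
python3 - <<'E'
from ring import *
s,im=snap('wrist','w4.png'); dial(im,s); print(s['eef_pos'])
E
```

```text
time_s: 4.95
eef_pos: [524.6, 388.1, 84.3]
ee_rot: [0.0, 0.113, 0.994, 0.0]
force: [-4.3, 0.0, -0.5]
grip_width: -0.0
grip_force: 1.1
time_s: 5.45
eef_pos: [431.3, 350.8, 192.9]
ee_rot: [0.001, 0.112, 0.994, 0.0]
force: [0.3, 0.1, 1.7]
grip_width: 0.002
grip_force: 0.0
time_s: 5.85
eef_pos: [341.8, 311.1, 202.7]
ee_rot: [0.001, 0.112, 0.994, 0.001]
force: [1.1, 0.6, -0.2]
grip_width: -0.005
grip_force: 0.0Traceback (most recent call last):
  File "<stdin>", line 2, in <module>
  File "ring.py", line 14, in dial
    c=least_squares(lambda c:np.hypot(*(e-c).T)-33,c,loss='soft_l1').x
      ~~~~~~~~~~~~~^^^^^^^^^^^^^^^^^^^^^^^^^^^^^^^^^^^^^^^^^^^^^^^^^
    return func(*args, **kwargs)
    vector_fun = VectorFunction(
        fun_wrapped,
    ...<6 lines>...
        workers=workers
    )
    self._update_fun()
    ~~~~~~~~~~~~~~~~^^
    self.f = self.fun_wrapped(xp_copy(self.x))
             ~~~~~~~~~~~~~~~~^^^^^^^^^^^^^^^^^
    return np.atleast_1d(self.fun(x))
                         ~~~~~~~~^^^
    return self.f(x, *self.args, **self.kwargs)
           ~~~~~~^^^^^^^^^^^^^^^^^^^^^^^^^^^^^^
  File "ring.py", line 14, in <lambda>
    c=least_squares(lambda c:np.hypot(*(e-c).T)-33,c,loss='soft_l1').x
                                        ~^~
ValueError: operands could not be broadcast together with shapes (0,) (2,)
```

View pics/w4.png

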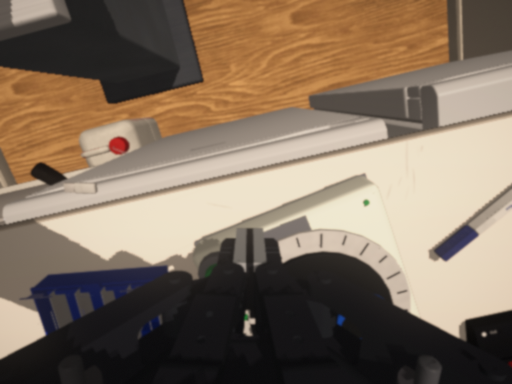

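I moved too far towards the robot, so the fingers hide the dial. Moving back over it.

```bash
python3 -m jog '[[-0.04,0.011,0,0,0,0,0],[-0.04,0.011,0,0,0,0,0],[-0.04,0.012,0,0,0,0,0],[-0.04,0.012,0,0,0,0,0],[0,0,0,0,0,0,0]]';python3 -m jog '[[0,0,0,0,0,0,0],[0,0,0,0,0,0,0]]'
python3 - <<'E'
from ring import *
s,im=snap('wrist','w5.png'); dial(im,s); print(s['eef_pos'])
E
```

```text
time_s: 6.4
eef_pos: [512.9, 319.4, 200.0]
ee_rot: [0.001, 0.114, 0.993, -0.0]
force: [-0.2, 0.2, 0.2]
grip_width: 0.001
grip_force: 0.0
time_s: 6.6
eef_pos: [507.9, 320.2, 201.7]
ee_rot: [-0.0, 0.113, 0.994, -0.0]
force: [-0.4, -0.2, 0.3]
grip_width: -0.001
grip_force: 0.0
well [511.  390.8] r 39.2 ang 1.405 n 91 left -0.005
[507.85319409 320.19100268 201.65794959]
```

View pics/w5.png

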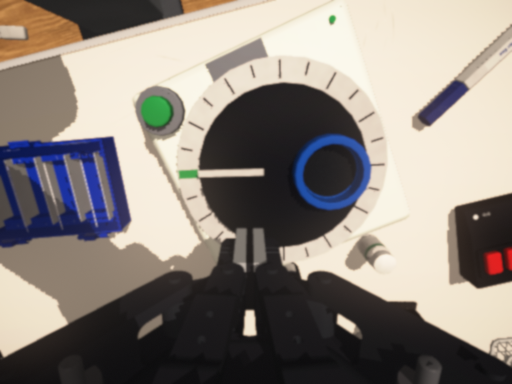

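The index line (200–263,173) lines up with the green line (188,174). Now the button: measure and move over it.

```bash
python3 - <<'E'
from m import *
s=sense(); im=cv2.cvtColor(cv2.imread('pics/w5.png'),cv2.COLOR_BGR2RGB); measure(im,s)
d=np.array([430.,259.7,0])-s['eef_pos']; print((R(s['ee_rot']).T@d).round(1))
E
```

```text
btn 77 688.5 [428.9 259.5] [24.1 25.1]
line 60 688.5 [428.2 254.4] [25.7 26.8]
btn 77 66.5 [485.9 270. ] [ 6.2 13.6]
line 60 66.5 [489.  265.6] [ 6.6 14.5]
btn 77 15.0 [393.5 411.3] [3.4 3.3]
line 60 15.0 [390.6 416.3] [3.6 3.5]
ring? [476.5 153.4] 64.3
ring? [510.8 390.9] 33.0
[ 62.2 -76.4 201.9]
```

```bash
python3 -m jog '[[0.032,-0.038,0,0,0,0,0],[0.031,-0.039,0,0,0,0,0],[0,0,0.04,0,0,0,0],[0,0,0.04,0,0,0,0],[0,0,0.01,0,0,0,0]]';python3 -m jog '[[0,0,0,0,0,0,0],[0,0,0,0,0,0,0],[0,0,0,0,0,0,0]]'
```

```text
time_s: 7.15
eef_pos: [427.2, 258.6, 109.5]
ee_rot: [-0.002, 0.112, 0.994, -0.001]
force: [-0.3, -0.5, 0.5]
grip_width: 0.001
grip_force: 0.0
time_s: 7.45
eef_pos: [430.2, 259.4, 113.4]
ee_rot: [0.001, 0.113, 0.994, 0.001]
force: [1.2, -0.3, -0.6]
grip_width: 0.005
grip_force: 0.0
```

```bash
python3 -m jog '[[0.001,0,0.01,0,0,0,0],[0,0,0.01,0,0,0,0],[0,0,0.005,0,0,0,0],[0,0,0.003,0,0,0,0],[0,0,0.003,0,0,0,0]]';python3 -m jog '[[0,0,0,0,0,0,0],[0,0,0,0,0,0,0],[0,0,0,0,0,0,0]]'
```

```text
time_s: 7.95
eef_pos: [428.2, 259.3, 81.4]
ee_rot: [-0.0, 0.113, 0.994, -0.0]
force: [-14.3, -4.7, 39.1]
grip_width: 0.001
grip_force: 19.4
time_s: 8.25
eef_pos: [428.1, 259.2, 81.9]
ee_rot: [-0.0, 0.113, 0.994, -0.0]
force: [-7.5, -2.3, 15.1]
grip_width: 0.001
grip_force: 7.8
```

The button is bottomed out at 15 N with the tip at 71 mm. Releasing, retreating and checking.

```bash
python3 -m jog '[[0,0,-0.01,0,0,0,0],[0,0,-0.03,0,0,0,0],[0,0,-0.04,0,0,0,0],[-0.03,0.038,-0.04,0,0,0,0],[-0.033,0.039,0,0,0,0,0]]';python3 -m jog '[[0,0,0,0,0,0,0],[0,0,0,0,0,0,0],[0,0,0,0,0,0,0]]'
python3 - <<'E'
from ring import *
from m import measure
s,im=snap('wrist','w6.png'); dial(im,s); measure(im,s); print(s['eef_pos'],s['force'])
E
```

```text
time_s: 8.75
eef_pos: [500.4, 314.4, 198.5]
ee_rot: [0.004, 0.113, 0.994, 0.002]
force: [0.3, -0.2, 0.6]
grip_width: 0.001
grip_force: 0.0
time_s: 9.05
eef_pos: [497.7, 312.9, 192.5]
ee_rot: [-0.0, 0.113, 0.994, -0.0]
force: [0.4, -0.5, -0.0]
grip_width: -0.001
grip_force: 0.0
well [510.8 390.7] r 39.2 ang 1.409 n 91 left -0.001
btn 77 711.0 [428.8 259.5] [23.9 24.9]
line 60 711.0 [428.9 254.7] [25.5 26.6]
btn 77 72.5 [485.4 269.8] [ 6.3 14.3]
line 60 72.5 [489.2 265.7] [ 6.7 15.3]
btn 77 17.0 [393.3 410.3] [3.5 3.3]
line 60 17.0 [390.9 415.8] [3.7 3.5]
ring? [474.7 152.5] 64.6
ring? [510.8 390.7] 33.0
[497.66460299 312.91290751 192.4941216 ] [ 0.43333214 -0.50130791 -0.02369081]
```

View pics/w6.png

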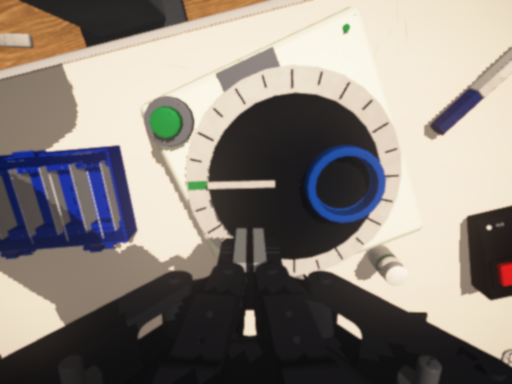

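The index is still on the green line (197,185), the button is up at (165,122), and the arm is clear of everything.

```bash
python3 -c "from rig import finish_job; print(finish_job())"
```

```text
the job is handed in; nothing more can be done
None
```

The job is handed in: the last wrist picture showed the dial on the green line and the start button back up after a full press; I didn't move anything else knowingly, and no pass or fail result came back.

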